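Zero the water filter's litre dial and take off its cap

ROBOT

A 6-joint arm with a two-finger parallel gripper is mounted at the origin on the work surface. World frame = base frame: x ahead of the robot, y to its left, z up, the work surface at z = 0. Lengths are in m, angles in rad, forces in N, time in s.
With the tool pointing down it reaches from about 0.35 to 0.8 m from the base axis. Payload 7.3 kg.
Tool frame: the origin (TCP) lies between the finger pads; the fingertips stand 25 mm ahead of it and the grasp point (between the pads) lies 6 mm ahead of it (r.tip_extent is the distance from the TCP to the fingertips, in m); z points along the fingers, y is the direction in which the jaws open and shut (so a half turn about z gives the same grasp; the last joint's range is limited). The gripper opens to 85 mm and grips with 20 to 120 N. Pads are 22 mm wide; open, the fingers measure 114 mm over their backs; the gripper's body (76 mm by 85 mm) begins 54 mm behind the grasp point. The pads swing forward as they close: fully open they stand 13 mm farther back than shut.
Start: joints at [-1.282, 0.342, 1.524, -0, 1.275, -0.146], TCP at [0.221, -0.476, 0.256] pointing down, gripper open.
Joint ranges: [-2.53, 2.53], [-0.77, 2.02], [0.04, 2.7], [-1, 4.14], [0.28, 2.66], [-3.11, 3.11]. Speed limits (rad/s): [2.57, 2.57, 3.14, 3.14, 3.14, 3.14].

INTERFACE

Orientations are given as a unit quaternion [x, y, z, w].
In Python, from workcell import r, command_gripper, optics gives the robot as it stands. The module is installed in compiled form; this text tells all that it offers. Calls block until the motion is done:
- r.reach(position, orientation): joint-space move of the TCP to a pose.
- r.move_straight(position, orientation=None, speed=0.15, max_force=None): straight line of the TCP; orientation=None keeps the orientation; speed is the mean speed in m/s. With max_force (N) it stops when the force on the tool has changed by that much, and returns True; else False.
- r.movej(angles): joint-space move.
- command_gripper(opening, force=None): finger opening in m; force is the grip in N (None keeps the last); returns when the fingers have stopped.
- r.hold(seconds).
- r.solve_ik(position, orientation): joint angles nearest the present ones, or None.
- r.read_state(): the state.
- optics.get_image(name): name is "scene" or "top"; returns (picture, depth): 400x640x3 uint8, red, green, blue; 400x640 float32, m along the optical axis (not along the pixel's ray), 0 where there is no reading.
- optics.camera_model(name): a dict with "K" (3x3 intrinsics, pixels), "k1" (the pictures are not rectified: a ray, as slopes to the right and down, at radius r is drawn at 1 + k1 r^2 times it, then the intrinsics apply), "R" (3x3) and "t" (3): a world point X has camera coordinates R X + t. Camera axes: x right, y down, z forward; pixel columns grow to the right and rows downward; lengths in m; the calibration is good to about 2 mm. A picture is of the moment at which its call begins. camera_model takes no time and is no camera call.
A pose or a line that the arm cannot do raises r.PlanningError and nothing moves.
- r.finish_job(): hands the job in, once; it reports no verdict.
The state is a dict: "time_s": time; "joint_positions": joint angles; "dq": joint speeds; "tau": joint torques, N m; "eef_pos": TCP position; "eef_rot": TCP orientation; "contact_force": force on the tool from outside, world axes, zero at the start; "torque": the same for the moment, N m; "grip_width": finger opening in m.
Only numpy, scipy, OpenCV 4.12 (cv2) and the standard library are available. Lean on these libraries where they do the work, as an engineer would, in place of code of your own. Each camera call takes 0.05 s, during which the arm holds its last target.

TASK

The bench-top water filter is due for its new cartridge: first wind its litre dial all the way back to the zero stop, then unscrew the blue cap from the filter canister. Nobody remembers whether this one has a right-hand or a left-hand thread, so try it one way and, if it comes up against its stop, the other way. Lift the cap straight up, well clear of the canister, leave the other things on the bench where they are, and finish while still holding the cap up there, steady and level in the gripper, so that a helper can swap the cartridge.

Things in the scene. Friction and masses are not known exactly. Their poses are not given: they have to be found in the camera images.
- litre_dial (a joint): Angle of the litre dial's knob, rad: 0 = the zero stop (pointer at the start of the green arc, towards the filter's front), 2.9 = end of the red arc. It grows clockwise seen from above, so winding back is anticlockwise. Friction 0.05 N m; it stays where it is left. Starts anywhere from 1.4 to 2.8 (yellow or red).
- dial_grip (a point): Grip point of the grey dial knob, on its upright axis, 212 mm above the bench. Round foot 48 mm wide, 6 mm thick, with an upright bar 44 mm long, 14 thick, 34 tall; the point is 23 mm above the foot, 11 below the bar's top. x lies along the bar and turns with it (pointer at the -x end). The knob stands on a white tower, 104 mm wide, top 29 mm below the point.
- cap_grip (a point): Grip point of the loose blue cap (about 120 g, 101 mm across, body 33 mm deep, hollow below), in the upright round ribbed knob on its flat top: 48 mm diameter, 34 mm tall. On the cap's axis, 23 mm above the flat top, 11 below the knob's top, 56 above the cap's lower edge. z up, x towards the white mark on its top. Screwed home it is 209 mm above the bench, 29 above housing_mouth.
- housing_mouth (a point): Centre of the canister's mouth at the rim of its neck (65 mm wide, 84 over the threads), 180 mm above the bench. Fixed to the filter, with its axes: the front (spout) looks to -x, the dial's axis lies 136 mm away towards -y. The filter is 0.15 (x) by 0.29 m (y), fixed to the bench; the spout stands 0.15 m out from the dial tower's axis at 0.15 m height.
- cap: The cap again; origin on its axis at the lower edge. Coarse three-start thread, hand unseen and differing from case to case. Turned from home the loosening way it moves freely, rises by up to 4 mm and can be lifted straight off after 1.0 to 1.5 rad (best 1.25), where the next thread stops it. Turned the other way it hits a hard stop within 0.1 rad.
- bottle: Aluminium drink bottle with black cap, 68 mm diameter, 204 mm tall, standing; origin at the centre of its underside. Bystander.
- jar: Glass jar with bamboo lid, 86 mm diameter, 115 mm tall, standing; origin at the centre of its underside. Bystander.
- new_cartridge: New white filter cartridge with blue ends, 64 mm diameter, 125 mm tall, standing; origin at the centre of its underside. Bystander.
- lunchbox: Navy lunchbox with its grey latch open, 160 by 216 by 66 mm; origin at the centre of its underside. Bystander.
- divider_tray: Mint divider tray, 120 by 170 by 40 mm; origin at the centre of its underside. Bystander.
- spoon: Small steel spoon, 160 mm long, lying flat. Bystander.
Not all that is in view belongs to the job. What is shaped like the cap but green or orange is not meant.

How it is judged:
On the way, in this order (a step that is already met when the one before it is completed fails the run):
1. the litre dial is back at its zero stop, the cap still on (value of joint litre_dial below 0.08 rad and z of cap_grip in the frame of housing_mouth below 0.036 m), for 0.2 s.
2. the cap is unscrewed and lifted clear of the canister in the gripper (z of cap_grip in the frame of housing_mouth above 0.079 m and contact force between cap and the fingers above 0.5 N), for 0.2 s.
At the end, for the whole second after the job is handed in: The dial reads less than 0.08 rad from its zero stop; the cap is held between the fingers with its lower edge at least 23 mm above the canister's rim (50 mm higher than when screwed home), level within 15 degrees and at rest (under 30 mm/s); the program finishes while holding it (all of step 2 and value of joint litre_dial below 0.08 rad and angle between cap_grip's own z axis and vertical below 0.26 rad and linear speed of cap below 0.03 m/s); the arm keeps its last pose, push and grip.
It fails at once if the drink bottle, glass jar or new cartridge is moved by more than 30 mm or tipped (distance of any of bottle, jar, new_cartridge from where it was at the start of the episode above 0.03 m or angle between any of bottle, jar, new_cartridge's own z axis and vertical above 0.35 rad).
It fails at once if the lunchbox, divider tray or spoon is moved by more than 30 mm or tipped (distance of any of lunchbox, divider_tray, spoon from where it was at the start of the episode above 0.03 m or angle between any of lunchbox, divider_tray, spoon's own z axis and vertical above 0.35 rad).
It also fails if it takes over 64 s, if anything falls off the work surface, if the arm or the gripper's body presses on something with over 40 N, if the wrist force passes 120 N, or if a joint passes its speed limit or range.

## Working session

There is one attempt and no reset: what is moved stays moved. The work goes in short steps, each a Python script; the robot and the scene stay as the last script left them, time stands still between calls to the robot, and variables do not carry over. Pictures are saved under pics/ and viewed, and the job is handed in when it is done.

```bash
mkdir -p pics; ls; python3 - <<'E'
from workcell import r, command_gripper, optics
import cv2,numpy as np
for n in("scene","top"):
    p,d=optics.get_image(n); cv2.imwrite(f"pics/{n}0.png",p[:,:,::-1]); np.savez(f"{n}0.npz",p=p,d=d)
    m=optics.camera_model(n); print(n,m)
s=r.read_state(); print(s)
print(r.tip_extent)
E
```

```text
pics
scene {'K': array([[499.6915725 ,   0.        , 328.45989553],
       [  0.        , 499.6915725 , 199.1605689 ],
       [  0.        ,   0.        ,   1.        ]]), 'k1': -0.05832927071184028, 'R': array([[-0.81357883,  0.58134573, -0.01125294],
       [ 0.4740635 ,  0.65198553, -0.59175897],
       [-0.33667979, -0.48677718, -0.80603641]]), 't': array([ 0.41760285, -0.15893343,  1.7856172 ])}
top {'K': array([[376.0886976 ,   0.        , 321.67032287],
       [  0.        , 376.0886976 , 203.51049148],
       [  0.        ,   0.        ,   1.        ]]), 'k1': -0.07497418791085161, 'R': array([[ 0.02081053, -0.99951731,  0.02306666],
       [-0.99569   , -0.02280545, -0.08989626],
       [ 0.09037892, -0.02109645, -0.99568398]]), 't': array([-0.03952482,  0.524882  ,  1.29647891])}
{'time_s': 0.1, 'joint_positions': array([-1.28197157e+00,  3.42645896e-01,  1.52490101e+00, -3.17205621e-05,
        1.27540108e+00, -1.46035746e-01]), 'dq': array([ 0.00035687, -0.00115302, -0.00272698, -0.00229468, -0.00051668,
        0.00074835]), 'tau': array([ 1.44349404e-03, -4.34447086e+01, -2.46491361e+01, -6.43253429e-05,
        4.72086031e-03, -1.76379103e-05]), 'eef_pos': array([ 0.22107826, -0.47583388,  0.25570629]), 'eef_rot': array([ 9.76453799e-01,  2.15725563e-01, -6.34722793e-05, -6.74860190e-04]), 'contact_force': array([ 0.14920135, -0.12493914,  0.44635866]), 'torque': array([-0.01857839, -0.0275488 ,  0.03811202]), 'grip_width': 0.08530461611811464}
0.025
```

View pics/scene0.png

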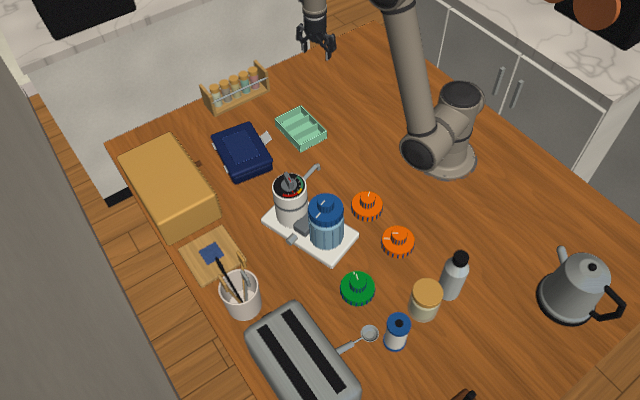

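View pics/top0.png

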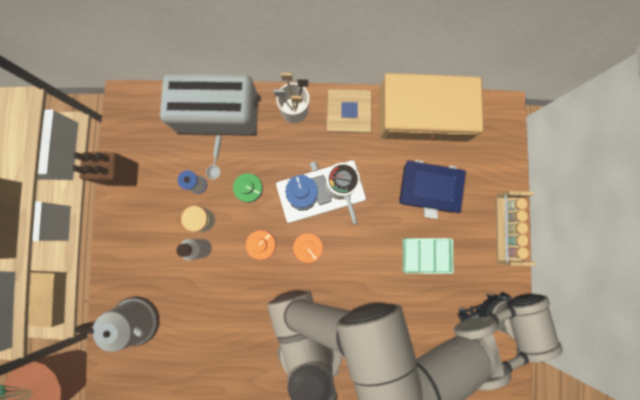

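Both pictures show the filter's white base.
- **Cap:** the blue cap on the canister is at scene (325,210), top (301,192).
- **Look-alikes:** orange caps lie at scene (367,205) and (398,240), a green one at (357,288). They are loose on the bench and the wrong colour. The cartridge at (397,325) has blue ends but no canister.
- **Dial:** its tower is at scene (289,190), top (343,178).

I'm choosing the blue cap, and will check that with a crop and measurements.

```bash
cat > h.py <<'E'
import numpy as np,cv2
from workcell import r,command_gripper,optics
def cloud(n,p,d):
    m=optics.camera_model(n);K=m['K'];k=m['k1']
    v,u=np.mgrid[0:400,0:640]
    pts=np.stack([u.ravel(),v.ravel()],1).astype(float)
    und=cv2.undistortPoints(pts[:,None],K,np.array([k,0,0,0,0.]))[:,0]
    z=d.ravel()[:,None]
    X=np.hstack([und*z,z])
    W=(X-m['t'])@m['R']
    W[d.ravel()==0]=np.nan
    return W.reshape(400,640,3)
def proj(n,X):
    m=optics.camera_model(n)
    q,_=cv2.projectPoints(np.atleast_2d(X).astype(float),cv2.Rodrigues(m['R'])[0],m['t'],m['K'],np.array([m['k1'],0,0,0,0.]))
    return q[:,0]
E
python3 - <<'E'
from h import *
for n,(a,b,c,e) in {"scene":(150,270,250,370),"top":(150,230,270,380)}.items():
    f=np.load(n+"0.npz");p,d=f['p'],f['d'];W=cloud(n,p,d)
    cv2.imwrite(f"pics/{n}_crop.png",cv2.resize(p[a:b,c:e,::-1],None,fx=6 if n=="scene" else 7,fy=6 if n=="scene" else 7,interpolation=cv2.INTER_CUBIC)[:600,:800])
    for u,v in ([(325,200),(325,205),(289,183),(289,215),(325,235)] if n=="scene" else [(301,190),(343,178),(320,190),(285,205)]): print(n,u,v,W[v,u])
    hsv=cv2.cvtColor(p,cv2.COLOR_RGB2HSV)
    near=(np.hypot(W[...,0]-W[205 if n=="scene" else 190,325 if n=="scene" else 301,0],W[...,1]-W[205 if n=="scene" else 190,325 if n=="scene" else 301,1])<.09)
    for lo,hi in ((.212,.23),(.18,.194),(.2,.21)):
        k=near&(W[...,2]>lo)&(W[...,2]<hi)&(hsv[...,0]>95)&(hsv[...,0]<125)&(hsv[...,1]>120)
        P=W[k]; 
        if len(P): print(n,lo,len(P),P.mean(0),np.median(P[:,2]),P.min(0),P.max(0))
E
```

```text
scene 325 200 [0.55390659 0.04442592 0.22013446]
scene 325 205 [0.56061714 0.05366243 0.21201681]
scene 289 183 [ 0.60170293 -0.06785582  0.21746558]
scene 289 215 [ 0.62543453 -0.0475164   0.09873078]
scene 325 235 [0.58435905 0.08438326 0.11623225]
scene 0.212 186 [0.55334724 0.04515889 0.2179301 ] 0.21813376070760687 [0.52978038 0.01884466 0.21201681] [0.57771917 0.06921777 0.22316678]
scene 0.18 491 [0.55864134 0.05292805 0.18459646] 0.18456863230744358 [ 0.50416088 -0.00753753  0.180015  ] [0.60348416 0.09461986 0.19371724]
scene 0.2 36 [0.56404543 0.05829787 0.20481462] 0.2049556509676058 [0.5385918  0.03728745 0.20045323] [0.57749131 0.06713459 0.20982899]
top 301 190 [0.54700958 0.03885321 0.22025167]
top 343 178 [ 0.58625293 -0.08644457  0.22124448]
top 320 190 [ 0.56689145 -0.02036455  0.07426939]
top 285 205 [0.51720016 0.10015191 0.02689543]
```

View pics/scene_crop.png

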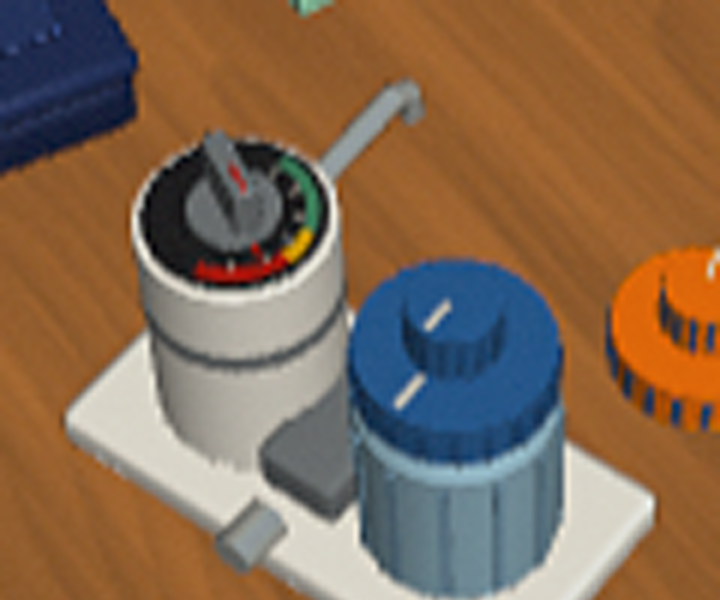

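View pics/top_crop.png

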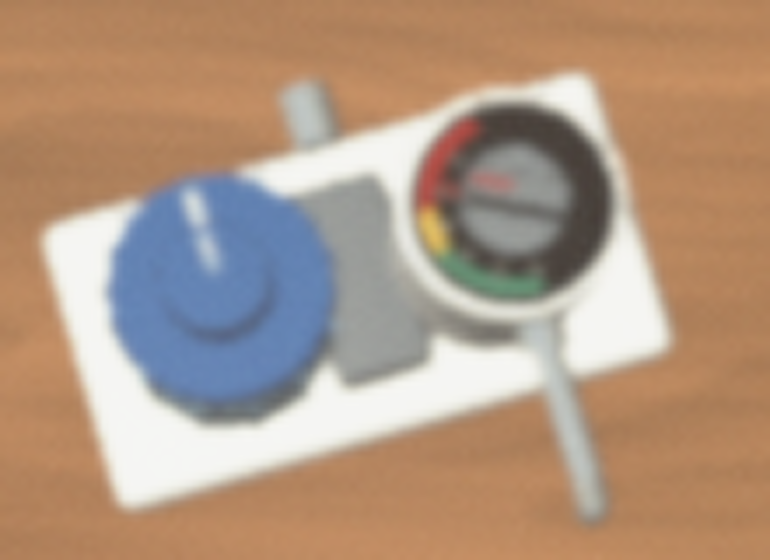

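The crops confirm the blue cap on the canister, with a white mark and a knob on top, next to the dial. The dial's red pointer lies in the red arc. Next I'll fit both axes and the bar angle from the two cameras.

```bash
python3 - <<'E'
from h import *
from scipy.optimize import minimize
C0=np.array([.554,.044]);D0=np.array([.593,-.087])
for n in("scene","top"):
    f=np.load(n+"0.npz");p,d=f['p'],f['d'];W=cloud(n,p,d);Z=W[...,2]
    def near(c,R): return np.hypot(W[...,0]-c[0],W[...,1]-c[1])<R
    for name,c,lo,hi,R in(("captop",C0,.213,.227,.045),("capdisc",C0,.178,.193,.075),("tower",D0,.176,.1865,.075),("bartop",D0,.213,.23,.04)):
        P=W[near(c,R)&(Z>lo)&(Z<hi)]
        if len(P)<8: print(n,name,len(P));continue
        (cx,cy),rr=cv2.minEnclosingCircle(P[:,:2].astype(np.float32))
        print(n,name,len(P),'mec',cx,cy,rr,'z',np.median(P[:,2]))
        if name=="bartop":
            rc=cv2.minAreaRect(P[:,:2].astype(np.float32));print(rc, P.mean(0))
            U,S,V=np.linalg.svd(P[:,:2]-P[:,:2].mean(0));print('axis deg',np.degrees(np.arctan2(V[0,1],V[0,0])))
        if name=="tower":
            # ring: red pointer
            pass
    h=cv2.cvtColor(p,cv2.COLOR_RGB2HSV).astype(int)
    k=near(D0,.06)&(Z>.21)&((h[...,0]<8)|(h[...,0]>170))&(h[...,1]>90); print(n,'pointer',k.sum(),W[k].mean(0) if k.any() else '')
    # base plate
    k=near((C0+D0)/2,.25)&(Z>.008)&(Z<.035)&(h[...,1]<50)&(h[...,2]>160)
    rc=cv2.minAreaRect(W[k][:,:2].astype(np.float32)); print('base',rc,np.median(W[k][:,2]))
E
```

```text
scene captop 193 mec 0.553855299949646 0.04403121769428253 0.025293638929724693 z 0.218242651014501
scene capdisc 556 mec 0.5528470277786255 0.04310404881834984 0.05314953625202179 z 0.18409722799596967
scene tower 564 mec 0.5945407152175903 -0.0851975604891777 0.052704207599163055 z 0.1811881620413981
scene bartop 65 mec 0.5973724126815796 -0.08537604659795761 0.02448355033993721 z 0.22007895186189366
((0.5941533446311951, -0.08482341468334198), (0.04822744429111481, 0.014813168905675411), 80.25885009765625) [ 0.59533075 -0.08444117  0.2198263 ]
axis deg 79.64711657666757
scene pointer 6 [ 0.59532537 -0.07701337  0.2227609 ]
base ((0.5645067691802979, 0.012069329619407654), (0.14993444085121155, 0.35615071654319763), 17.33351707458496) 0.027364154085975444
top captop 201 mec 0.5501177310943604 0.041485730558633804 0.024566495791077614 z 0.22021163125490503
top capdisc 625 mec 0.5503992438316345 0.04169182851910591 0.05142747610807419 z 0.18611868554352656
top tower 629 mec 0.5912249088287354 -0.08789045363664627 0.051820892840623856 z 0.1827887465506517
top bartop 71 mec 0.5905519127845764 -0.08774484694004059 0.021035030484199524 z 0.2232195023545652
((0.5908942818641663, -0.0878005176782608), (0.04117950052022934, 0.014688918367028236), 80.76280975341797) [ 0.5903278  -0.08722618  0.22292357]
axis deg -99.15784897152868
top pointer 0 
base ((0.5704354047775269, -0.0234345942735672), (0.15013566613197327, 0.2900516092777252), 17.698392868041992) 0.029547813744039593
```

Measurements agree with the description:
- **Cap and dial axes:** cap at about (0.552, 0.043), dial at about (0.593, -0.0865). They are 136 mm apart, as specified.
- **Filter yaw:** about 17.6°.
- **Bar:** it lies along 80.3° with the pointer end towards +y, so the dial reads about 2.05 rad.

Now I'll plan the wrist range.

```bash
cat >> h.py <<'E'
from scipy.spatial.transform import Rotation as Ro
CAP=np.array([.552,.0427]);DIAL=np.array([.593,-.0865])
def q(yawdeg): return (Ro.from_euler('z',yawdeg,degrees=True)*Ro.from_euler('x',180,degrees=True)).as_quat()
def yaw(s=None):
    s=s or r.read_state(); return np.degrees(Ro.from_quat(s['eef_rot']).as_euler('ZYX'))[0]
def st(t=''):
    s=r.read_state(); print(t,'t%.2f'%s['time_s'],'pos',s['eef_pos'].round(4),'yaw %.1f'%yaw(s),'F',s['contact_force'].round(1),'M',s['torque'].round(2),'w %.4f'%s['grip_width'],'j6 %.2f'%s['joint_positions'][5]); return s
E
python3 - <<'E'
from h import *
for xy,z,ys in((DIAL,.218,(80.3,-99.7,17.8,197.8)),(CAP,.217,(0,45,90,-45,-90,135,180))):
    for y in ys:
        s=r.solve_ik([*xy,z],q(y)); print(y,None if s is None else np.round(s,2))
E
```

```text
80.3 [-0.27  0.51  1.37  0.    1.27 -0.1 ]
-99.7 [-0.27  0.51  1.37 -0.    1.27  3.04]
17.8 [-0.27  0.51  1.37 -0.    1.27  0.99]
197.8 [-0.27  0.51  1.37  0.    1.27 -2.15]
0 [-0.06  0.43  1.51 -0.    1.21  1.51]
45 [-0.06  0.43  1.51 -0.    1.21  0.72]
90 [-0.06  0.43  1.51 -0.    1.21 -0.06]
-45 [-0.06  0.43  1.51 -0.    1.21  2.29]
-90 [-0.06  0.43  1.51 -0.    1.21  3.08]
135 [-0.06  0.43  1.51  0.    1.21 -0.85]
180 [-0.06  0.43  1.51  0.    1.21 -1.63]
```

```bash
python3 - <<'E'
from h import *
p=r.read_state()['eef_pos']
r.move_straight([p[0],p[1],.34],speed=.2)
r.reach([*DIAL,.30],q(80.3)); st('above')
hit=r.move_straight([*DIAL,.219],q(80.3),speed=.06,max_force=8); st(f'down {hit}')
a,_=optics.get_image("scene");cv2.imwrite("pics/s1.png",cv2.resize(a[130:290,220:420,::-1],None,fx=4,fy=4))
E
```

```text
above t2.62 pos [ 0.5928 -0.0875  0.3001] yaw 80.2 F [-1.2 -0.4 -0.4] M [ 0.02  0.07 -0.03] w 0.0852 j6 -0.10
down False t4.12 pos [ 0.5932 -0.0866  0.2194] yaw 80.3 F [ 0.2  0.2 -0.4] M [-0.    0.01  0.02] w 0.0854 j6 -0.10
```

View pics/s1.png

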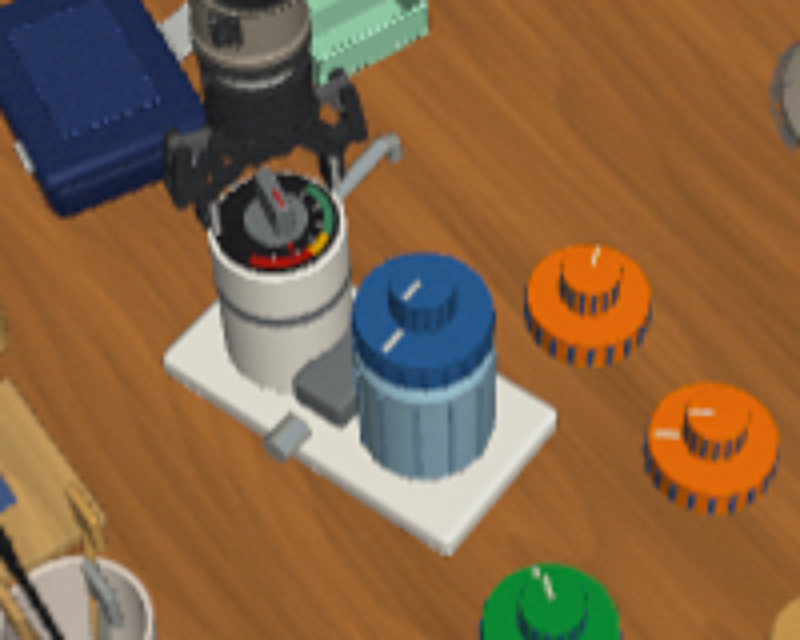

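The open fingers straddle the bar, with tips near crop pixels (210,220) and (330,180) and the bar at (272,195). Next: close gently and wind anticlockwise while watching the moment.

```bash
python3 - <<'E'
from h import *
st('open'); command_gripper(0.0,30); s=st('closed')
if 0.010<s['grip_width']<0.020:
    q0=s['joint_positions'].copy(); M0=s['torque'][2]
    steps=[.6,1.2,1.6,1.8]+list(np.arange(1.86,2.5,.06))
    for a in steps:
        j=q0.copy(); j[5]-=a; r.movej(j); s=st('%.2f'%a)
        if abs(s['torque'][2]-M0)>.6: print('stop');break
E
```

```text
open t4.17 pos [ 0.5932 -0.0865  0.2195] yaw 80.3 F [-0.2  0.5 -0.1] M [-0.04  0.   -0.07] w 0.0856 j6 -0.10
closed t4.82 pos [ 0.5914 -0.0862  0.2192] yaw 80.3 F [-7.3  1.7  4.8] M [ 0.14  1.04 -0.02] w 0.0139 j6 -0.10
0.60 t5.44 pos [ 0.5903 -0.0863  0.2192] yaw 114.7 F [-5.4  0.1  2.1] M [-0.08  0.66 -0.  ] w 0.0135 j6 -0.70
1.20 t6.07 pos [ 0.5894 -0.0869  0.2192] yaw 149.1 F [-9.  -2.8  4.3] M [-0.4   1.23  0.03] w 0.0136 j6 -1.30
1.60 t6.53 pos [ 0.5892 -0.0876  0.2192] yaw 172.0 F [-10.5  -5.8   5. ] M [-0.82  1.5   0.03] w 0.0136 j6 -1.70
1.80 t6.84 pos [ 0.5891 -0.088   0.2192] yaw -176.6 F [-11.   -7.1   3.4] M [-1.01  1.47  0.01] w 0.0136 j6 -1.90
1.86 t7.09 pos [ 0.5891 -0.0881  0.2192] yaw -173.1 F [-10.3  -7.5   3.5] M [-1.03  1.52  0.02] w 0.0137 j6 -1.96
1.92 t7.34 pos [ 0.5892 -0.0882  0.2192] yaw -169.7 F [-10.6  -6.5   4.6] M [-1.12  1.54  0.03] w 0.0136 j6 -2.02
1.98 t7.59 pos [ 0.5892 -0.0883  0.2192] yaw -166.3 F [-10.2  -7.7   4.2] M [-1.21  1.56  0.06] w 0.0132 j6 -2.08
2.04 t7.84 pos [ 0.5892 -0.0884  0.2192] yaw -162.8 F [-9.9 -8.3  5.1] M [-1.31  1.47  0.03] w 0.0136 j6 -2.14
2.10 t8.09 pos [ 0.5892 -0.0885  0.2193] yaw -159.6 F [-9.9 -8.5  3.9] M [-1.27  1.63 -1.4 ] w 0.0138 j6 -2.20
stop
```

The moment jumped to -1.4 N m at yaw 200°, against 197.6° expected, so the dial is at the stop. The grasp forces put the dial axis nearer (0.590, -0.088), which matches the top camera, so I'll shift the cap estimate by the same amount. Next I'll release and look.

```bash
python3 - <<'E'
from h import *
s=r.read_state(); 
command_gripper(.085); s=st('rel'); p=s['eef_pos']
r.move_straight([p[0],p[1],.31],speed=.15)
r.reach([.5497,.0414,.30],q(90)); st('above cap')
a,_=optics.get_image("scene");cv2.imwrite("pics/s2.png",cv2.resize(a[130:290,220:420,::-1],None,fx=4,fy=4))
E
```

```text
rel t8.78 pos [ 0.5914 -0.0861  0.2192] yaw -159.4 F [ 0.4 -0.5  0.2] M [-0.02  0.    0.05] w 0.0854 j6 -2.20
above cap t11.39 pos [0.5497 0.0413 0.2998] yaw 90.0 F [0.3 0.2 0.3] M [ 0.02  0.01 -0.02] w 0.0849 j6 -0.06
```

View pics/s2.png

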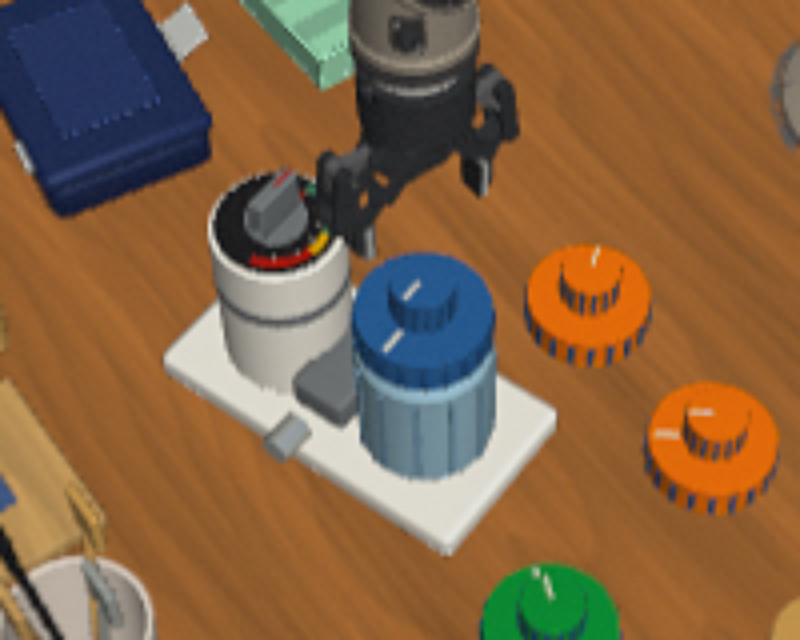

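```bash
python3 - <<'E'
from h import *
for n in ("scene",):
    p,d=optics.get_image(n);W=cloud(n,p,d);Z=W[...,2]
    k=(np.hypot(W[...,0]-.592,W[...,1]+.0865)<.032)&(Z>.213)&(Z<.23);P=W[k]
    V=np.linalg.svd(P[:,:2]-P[:,:2].mean(0))[2];print(len(P),P.mean(0),np.degrees(np.arctan2(V[0,1],V[0,0]))%180, cv2.minAreaRect(P[:,:2].astype(np.float32)))
hit=r.move_straight([.5497,.0414,.218],q(90),speed=.06,max_force=8); st(f'down {hit}')
command_gripper(0.0,25); st('grip'); 
a,_=optics.get_image("scene");cv2.imwrite("pics/s3.png",cv2.resize(a[130:290,220:420,::-1],None,fx=4,fy=4))
E
```

```text
74 [ 0.59599215 -0.08431395  0.21951547] 16.120550167414734 ((0.5942740440368652, -0.08644931018352509), (0.04512491822242737, 0.017022032290697098), 18.173887252807617)
down False t13.01 pos [0.5499 0.0414 0.2184] yaw 90.0 F [-0.5  1.  -0.2] M [-0.   -0.03  0.02] w 0.0848 j6 -0.06
grip t13.44 pos [0.5498 0.0414 0.2183] yaw 90.0 F [-0.9 -0.9  2.2] M [ 0.    0.12 -0.02] w 0.0470 j6 -0.06
```

View pics/s3.png

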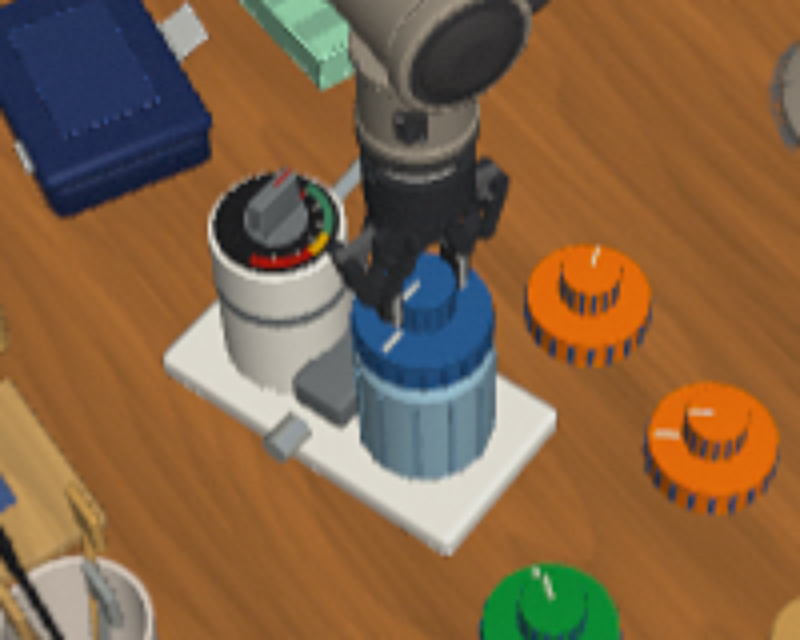

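The dial bar reads 16–18° against 17.6° for zero, so it is at the stop. The cap knob is gripped at 47 mm with almost no side force. I'll try anticlockwise in small steps first.

```bash
python3 - <<'E'
from h import *
command_gripper(0.0,50); s=st('grip'); M0=s['torque'][2]
j0=np.array(r.solve_ik([.5497,.0414,.218],q(90)))
for a in (.04,.08,.12,.16,.2,.25):
    j=j0.copy(); j[5]-=a; r.movej(j); s=st('%.2f'%a)
    if abs(s['torque'][2]-M0)>.5: print('stop'); r.movej(j0); st('back'); break
E
```

```text
grip t13.71 pos [0.5498 0.0414 0.2185] yaw 90.0 F [-1.5  0.3  6. ] M [-0.    0.25  0.04] w 0.0464 j6 -0.06
0.04 t13.96 pos [0.5495 0.0414 0.2185] yaw 92.2 F [-2.6  0.2  6.5] M [ 0.02  0.43 -0.46] w 0.0467 j6 -0.10
0.08 t14.21 pos [0.5494 0.0423 0.2184] yaw 94.6 F [-1.8  4.7  6.9] M [ 0.78  0.5  -0.13] w 0.0463 j6 -0.14
0.12 t14.46 pos [0.5492 0.0431 0.2184] yaw 96.8 F [-3.1  5.7  6.5] M [ 1.23  0.59 -0.46] w 0.0467 j6 -0.18
0.16 t14.71 pos [0.5491 0.0438 0.2184] yaw 99.1 F [-3.9  9.7  7. ] M [ 1.65  0.76 -1.06] w 0.0466 j6 -0.22
stop
back t14.98 pos [0.5498 0.042  0.2185] yaw 90.0 F [-0.7  1.9  4.5] M [ 0.49  0.25 -0.09] w 0.0464 j6 -0.06
```

Anticlockwise met a growing resistance (1.06 N m within 0.16 rad), which looks like the stop. Now clockwise.

```bash
python3 - <<'E'
from h import *
j0=np.array(r.solve_ik([.5497,.0414,.218],q(90)))
for a in (.04,.08,.12,.16,.2,.3,.4):
    j=j0.copy(); j[5]+=a; r.movej(j); s=st('%.2f'%a)
    if abs(s['torque'][2])>.7: print('stop'); break
a,_=optics.get_image("scene");cv2.imwrite("pics/s4.png",cv2.resize(a[130:290,220:420,::-1],None,fx=4,fy=4))
E
```

```text
0.04 t15.23 pos [0.5498 0.0418 0.2185] yaw 87.7 F [-1.5  1.2  5.2] M [ 0.34  0.23 -0.07] w 0.0464 j6 -0.02
0.08 t15.48 pos [0.5499 0.0419 0.2185] yaw 85.4 F [-1.   2.1  5.7] M [ 0.42  0.19 -0.13] w 0.0468 j6 0.02
0.12 t15.73 pos [0.5499 0.042  0.2186] yaw 83.1 F [-1.2  2.4  6.3] M [ 0.52  0.19 -0.11] w 0.0465 j6 0.06
0.16 t15.98 pos [0.55   0.042  0.2187] yaw 80.8 F [0.2 1.4 7.6] M [ 0.52  0.19 -0.06] w 0.0465 j6 0.10
0.20 t16.23 pos [0.55   0.042  0.2188] yaw 78.5 F [-1.2  2.4  7.3] M [ 0.54  0.13 -0.07] w 0.0466 j6 0.14
0.30 t16.48 pos [0.5505 0.0419 0.2192] yaw 72.8 F [-0.5  2.1  7.6] M [ 0.52  0.1  -0.17] w 0.0463 j6 0.24
0.40 t16.73 pos [0.5505 0.0419 0.2195] yaw 67.0 F [-1.2  1.4  9.9] M [ 0.46  0.21 -0.15] w 0.0470 j6 0.34
```

View pics/s4.png

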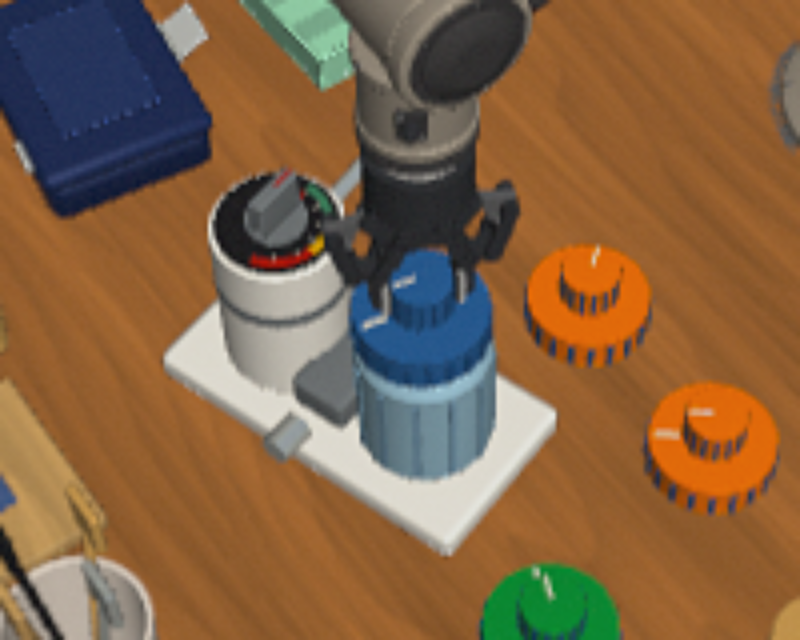

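Clockwise turns freely, the white mark moves round with it (crop pixel (390,335) → (375,323)), and the cap rises. The thread is left-hand. I'll carry on to about 1.2 rad, following the rise.

```bash
python3 - <<'E'
from h import *
for a in (.6,.8,1.0,1.1,1.2):
    j=r.solve_ik([.5499,.0416,.218+.0032*a],q(90-np.degrees(a))); r.movej(j); s=st('%.2f'%a)
    if abs(s['torque'][2])>.7: print('stop'); break
def mark(p,d):
    W=cloud("scene",p,d);h=cv2.cvtColor(p,cv2.COLOR_RGB2HSV)
    k=(np.hypot(W[...,0]-.552,W[...,1]-.043)<.052)&(W[...,2]>.178)&(W[...,2]<.200)&(h[...,1]<110)&(h[...,2]>130)
    m=W[k].mean(0)-[.553,.0436,0]; return k.sum(),m,np.degrees(np.arctan2(m[1],m[0]))
f=np.load("scene0.npz");print(mark(f['p'],f['d']))
a,d=optics.get_image("scene");print(mark(a,d))
cv2.imwrite("pics/s5.png",cv2.resize(a[130:290,220:420,::-1],None,fx=4,fy=4))
E
```

```text
0.60 t17.09 pos [0.5505 0.0418 0.2204] yaw 55.8 F [1.1 1.4 5.3] M [ 0.48 -0.3  -0.06] w 0.0467 j6 0.53
0.80 t17.40 pos [0.5503 0.0416 0.2211] yaw 44.4 F [0.3 2.  7. ] M [ 0.25 -0.05 -0.22] w 0.0468 j6 0.73
1.00 t17.71 pos [0.5502 0.0418 0.2213] yaw 33.1 F [0.7 2.6 5. ] M [ 0.65 -0.24 -0.12] w 0.0469 j6 0.93
1.10 t17.96 pos [0.5504 0.0418 0.2214] yaw 27.3 F [2.7 3.9 0.7] M [ 0.79 -0.63 -0.05] w 0.0465 j6 1.03
1.20 t18.21 pos [0.5503 0.0419 0.2214] yaw 21.5 F [ 2.8  3.7 -1.2] M [ 0.84 -0.77  0.03] w 0.0470 j6 1.13
(np.int64(15), array([0.03277569, 0.0088724 , 0.18435984]), np.float64(15.146985071124904))
(np.int64(12), array([ 0.01855246, -0.03407302,  0.18844043]), np.float64(-61.432096979715915))
```

View pics/s5.png

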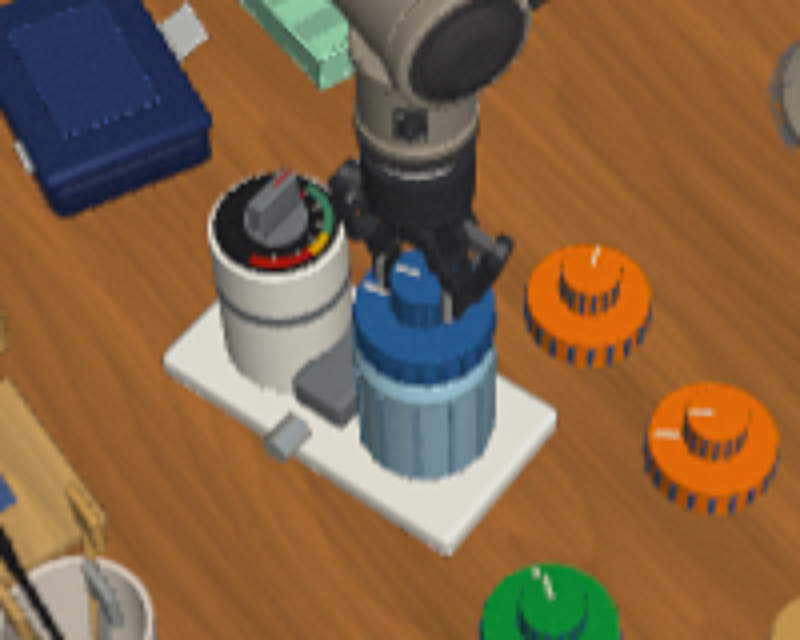

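The mark has gone from 15° to -61°, about 1.3 rad, which is inside the 1.0–1.5 window, and the resistance has faded. Now I'll lift under a force guard.

```bash
python3 - <<'E'
from h import *
s=r.read_state();p=s['eef_pos']
hit=r.move_straight([.5501,.0417,p[2]+.012],speed=.03,max_force=15); st(f'lift1 {hit}')
if not hit:
    hit=r.move_straight([.5501,.0417,.302],speed=.08,max_force=15); st(f'lift2 {hit}')
r.hold(.5); st('hold')
a,d=optics.get_image("scene");cv2.imwrite("pics/s6.png",cv2.resize(a[100:290,220:420,::-1],None,fx=3,fy=3))
b,_=optics.get_image("top");cv2.imwrite("pics/t6.png",b[:,:,::-1])
E
```

```text
lift1 False t18.79 pos [0.5503 0.0418 0.2327] yaw 21.4 F [ 3.7  2.9 -2.4] M [ 0.66 -0.85  0.03] w 0.0468 j6 1.13
lift2 False t19.80 pos [0.5497 0.0417 0.3013] yaw 21.3 F [ 0.4  0.1 -1.7] M [ 0.01 -0.01  0.04] w 0.0464 j6 1.14
hold t20.30 pos [0.5501 0.0417 0.3019] yaw 21.2 F [-0.1  0.1 -0.9] M [-0.02  0.03 -0.01] w 0.0467 j6 1.14
```

View pics/s6.png

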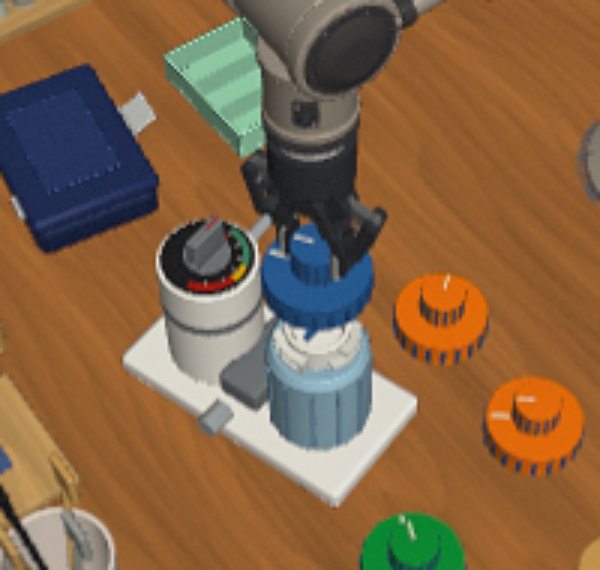

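View pics/t6.png

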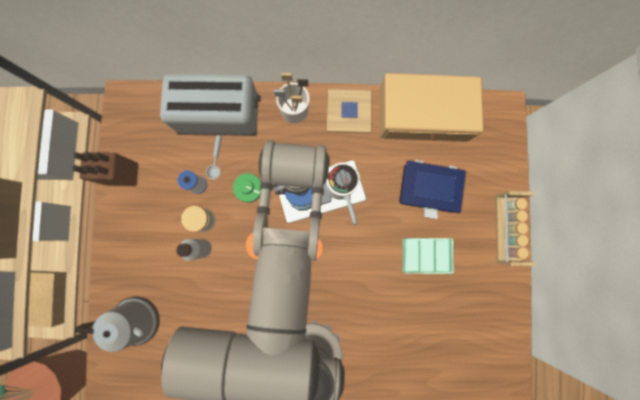

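The cap hangs level at crop pixel (318,275) over the bare canister mouth, the bystanders are where they were, and the dial points at the spout. One numeric check, then I'll hand in.

```bash
python3 - <<'E'
from h import *
p,d=optics.get_image("scene");W=cloud("scene",p,d);Z=W[...,2]
h=cv2.cvtColor(p,cv2.COLOR_RGB2HSV)
k=(np.hypot(W[...,0]-.552,W[...,1]-.043)<.055)&(Z>.25)&(Z<.28)&(h[...,0]>95)&(h[...,0]<125)&(h[...,1]>120)
P=W[k];P=P[abs(P[:,2]-np.median(P[:,2]))<.006];n=np.linalg.svd(P-P.mean(0))[2][2]
print('disc z',np.median(P[:,2]),len(P),'tilt deg',np.degrees(np.arccos(abs(n[2]))))
k=(np.hypot(W[...,0]-.592,W[...,1]+.0865)<.032)&(Z>.213)&(Z<.23)
print('dial',cv2.minAreaRect(W[k][:,:2].astype(np.float32)))
r.hold(.3);s=st('end');print(np.abs(s['dq']).max()); 
if np.median(P[:,2])>.25: r.finish_job(); print('done')
E
```

```text
disc z 0.26724505128200193 441 tilt deg 1.0967671540087682
dial ((0.5945875644683838, -0.08645868301391602), (0.045199040323495865, 0.017504936084151268), 18.740970611572266)
end t20.75 pos [0.5501 0.0417 0.302 ] yaw 21.2 F [ 0.7 -0.  -1.5] M [ 0.02 -0.02 -0.05] w 0.0468 j6 1.14
0.0015067194203293817
the job is handed in; nothing more can be done
done
```

The dial is wound back to zero, the blue cap is unscrewed and held above the canister, and the job was handed in at about 21 s. The hand-in reports no verdict.

- **Dial:** I turned it anticlockwise about 2.1 rad until it came up hard against the stop, at 1.4 N m. In the camera images the bar lies at 16–19°, against an expected 17.6° for zero. That spread, about 0.03 rad, is within the measuring error and the 0.08 rad limit.
- **Cap:** anticlockwise ran into growing resistance within 0.16 rad, so I went clockwise, which turned freely: the thread is left-hand. By the white mark the cap turned about 1.3 rad. The gripper turned 1.2 rad, so it slipped slightly on the knob while pushing against the stop.
- **At hand-in:** the cap's flat top is at 0.267 m, about 81 mm above home, tilted about 1°. It was at rest in a 47 mm grip at 50 N.
- **Bystanders:** none appears moved in the last top view, judged by eye.
- **Disagreement:** the two cameras differed by about 3 mm sideways. The grasp forces on the dial favoured the top camera, so I used that for the cap grasp, which closed with almost no side force.

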